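# Change the bayonet cup on the grinder

### The job

Change the cup on the grinder: press the tall cup down, twist it anticlockwise (seen from above) to free it, and stand it upright on the round cork mat. Then take the short cup from among the jars, set its lugs in the grinder's slots, push it in and twist it clockwise fully home, so that it stays locked when you let go. Keep both cups upright, and do not shift or tip the jars.

Things in the scene. Friction and masses are not known exactly. Their poses are not given: they have to be found in the camera images.
- grinder_base: Grinder motor base, fixed: round white body 116 mm across, 80 mm high, a control block with dial on its front (own -x side). Origin: centre of its underside, z up. It stands right, middle or left, turned up to 0.6 rad. Cups lock on its top; locked lugs point along its own +y and -y (black marks on the collar's outside).
- socket (a point): Mouth of the bayonet socket, on the base's axis at the collar's top, 80 mm up; axes as the base. Grey collar 8 mm thick (underside 72 mm up), round opening radius 33 mm, two opposite slots 34 deg wide cut out through it. Lugs pushed below the collar turn 50 deg clockwise (seen from above) from the slots to a solid stop = locked; the other way they are blocked after 6 deg.
- slot (a point): Middle of one slot at the collar's top, 36 mm from the axis, 50 deg anticlockwise (seen from above) of the base's +y axis. The other slot is opposite.
- drive_plate (a joint): Rubber spring plate in the socket that bears the cup's underside; value = depth pushed, 0 to 0.008 m. At 0 its top is 71 mm above the base's origin (lugs of a cup just set in are still in the slots). 3 N to start, 11 N at 0.008 (cup underside 63 mm up, lugs 3 mm clear under the collar). A turned cup let go rises till its lugs bear on the collar: underside 66 mm up, held by friction.
- tall_cup_mid (a point): Centre (70 mm up, on the axis) of the tall closed cup, 140 mm high, 0.2 kg, at first locked on the grinder, underside 66 mm above its origin. Black skirt radius 31 mm; grip the aluminium body, 52 mm across from 48 to 134 mm up. Lugs at the bottom on own +y and -y: 12 mm wide, 6 high, to radius 37; a black rib over each, 21 to 47 mm up, to radius 35. Half turns look alike.
- short_cup_mid (a point): Centre (50 mm up, on the axis) of the short closed cup, 100 mm high, 0.15 kg, upright on the grey mat among three jars, any yaw, z up. Skirt, lugs (on own +y and -y) and ribs as on the tall cup; grip its aluminium body, 52 mm across from 48 to 94 mm up. A half turn makes no difference.
- cork_mat: Round cork mat, 116 mm across and 6 mm thick, fixed flat on the worktop at the right, in the middle or at the left; origin at the centre of its underside. Nothing stands on it.
- drip_mat: Thin grey mat, 130 x 215 x 3 mm (x, y, z), fixed on the worktop; origin at the centre of its underside. The short cup and the three jars stand on it.
- pink_salt_mid (a point): Centre (46 mm up) of a pale pink plastic jar, 55 mm across, 92 mm high, loose, standing beside the short cup; leave it.
- spice_1_mid (a point): Centre (53 mm up) of a glass spice jar, 45 mm across, 106 mm high, loose, beside the short cup; leave it.
- dropper_mid (a point): Centre (51 mm up) of a small brown dropper bottle, 34 mm across, 102 mm high, loose, beside the short cup; leave it.

How it is judged:
By the outcome, as a careful person would: the job done as asked, in the order asked, and still so for the second after the job is handed in, with the robot touching nothing.
It also fails if it takes over 62 s, if anything falls off the work surface, if the arm or the gripper's body presses on something with over 40 N, if the wrist force passes 120 N, or if a joint passes its speed limit or range.

### The arm

A 6-joint arm with a two-finger parallel gripper is mounted at the origin on a cart in front of the work surface, level with it; the furniture and walls round the work are solid. World frame = base frame: x ahead of the robot, y to its left, z up, the work surface at z = 0. Lengths are in m, angles in rad, forces in N, time in s.
With the tool pointing down it reaches from about 0.35 to 0.775 m from the base axis. Payload 5.5 kg.
Tool frame: the origin (TCP) lies at the very end of the fingers, on their centre line; the grasp point (between the pads) lies env.pinch_z behind it (env.pinch_z is the distance from the TCP to the grasp point, in m); z points along the fingers, y is the line along which they close (so a half turn about z gives the same grasp; the last joint's range is limited). The gripper opens to 85 mm and grips with 20 to 120 N. Pads are 22 mm wide; open, the fingers measure 114 mm over their backs; the gripper's body (76 mm by 85 mm) begins 54 mm behind the grasp point. The pads swing forward as they close: fully open they stand 13 mm farther back than shut.
Start: joints at [-1.483, 0.313, 0.046, 1.304, 0, 1.431], TCP at [0.13, -0.56, 0.231] pointing down, gripper open.
Joint ranges: [-2.76, 2.76], [-0.86, 1.69], [-1.03, 1.26], [-2.2, 2.34], [-1.47, 1.5], [-3.14, 3.14]. Speed limits (rad/s): [2.57, 2.57, 3.14, 3.14, 3.14, 3.14].

### API

Orientations are given as a unit quaternion [w, x, y, z].
In Python, from workcell import env, eyes gives the robot as it stands.
- The arm moves only by the shell command python3 -m jog 'ROWS' [FORCE]. ROWS is JSON, one flat list of numbers, 7 for each row, row after row: the shift along the world's x, y, z as a fraction of full scale, then the turn, a rotation vector about the world's x, y, z as a fraction of full scale, then the opening, from -1 (shut) to 1 (fully open), so that 0 is half open. A call has 1 to 12 rows; each row is the pose to reach, as a shift and turn from the pose commanded when the call began, turning the shorter way round; what a row does not reach only later rows make up. Full scale, the value 1, is 20 cm for a shift and pi rad for a turn. A row lasts 1/12 s, in which the tool goes at most 41.7 mm and 7.16 degrees, less where a joint would pass 70% of its speed; a pose out of reach is approached as far as the arm can. A call with a number of a shift or a turn outside -1 to 1 is refused whole. A call with a gripper value outside its range is refused whole. The fingers move at their own pace and stop on an object; FORCE is the grip in N (left out, the last holds). Time passes only in rows, so rows that repeat a pose let the fingers close. It gives the time, the measured TCP pose, the force, the opening and the grip force at its end, in the units of the state.
- env.get_state(): the state, without advancing time (a new reading comes with each control period).
- eyes.read_camera(name): name is "side" or "top"; returns (picture, depth): 384x512x3 uint8, red, green, blue; 384x512 float32, m along the optical axis (not along the pixel's ray), 0 where there is no reading.
- eyes.calibration(name): a dict with "fx", "fy", "cx", "cy" (pixels), "R" (3x3) and "t" (3): a world point X has camera coordinates R X + t. Camera axes: x right, y down, z forward; pixel columns grow to the right and rows downward; lengths in m; the calibration is good to about 2 mm. A picture is of the moment at which its call begins. calibration takes no time and is no camera call.
- env.hand_in(): hands the job in; it is judged then, once.
The state is a dict: "clock": time; "joint_pos": joint angles; "qvel": joint speeds; "tau": joint torques, N m; "tcp_pos": TCP position; "orientation": TCP orientation; "wrist_force": force on the tool from outside, world axes, zero at the start; "ft_torque": the same for the moment, N m; "finger_gap": finger opening in m; "grip_force": force on a finger pad.
Only numpy, scipy, OpenCV 4.12 (cv2) and the standard library are available. Lean on these libraries where they do the work, as an engineer would, in place of code of your own. Each camera call takes 0.05 s, during which the arm holds its last target. There are 200 camera calls.

## Working session

There is one attempt and no reset: what is moved stays moved. The work goes in short steps, Python scripts to look and compute and a shell command to move; the robot and the scene stay as the last step left them, time stands still between calls to the robot, and variables do not carry over. Pictures are saved under pics/ and viewed, at most 10 in all, crops included, and the job is handed in when it is done.

```bash
ls; mkdir -p pics
cat > h.py <<'E'
import numpy as np, cv2
from workcell import env, eyes
def cam(n):
    im,d=eyes.read_camera(n); c=eyes.calibration(n); return im,d,c
def pts(d,c):
    v,u=np.indices(d.shape); X=np.stack([(u-c['cx'])/c['fx']*d,(v-c['cy'])/c['fy']*d,d],-1)
    return (X-np.array(c['t']))@np.array(c['R'])
def save(n,im): cv2.imwrite('pics/'+n,im[...,::-1])
E
python3 - <<'E'
from h import *
a,da,ca=cam('top'); b,db,cb=cam('side')
save('top0.png',a); save('side0.png',b)
np.savez('s0.npz',a=a,da=da,b=b,db=db)
for c in(ca,cb): print(c['fx'],-np.array(c['R']).T@np.array(c['t']),np.array(c['R']).round(2).tolist())
s=env.get_state(); print(s, env.pinch_z)
E
```

```text
pics
453.82105700893646 [ 0.3304517  -0.04530175  1.09564333] [[-0.02, -1.0, 0.01], [-0.99, 0.02, -0.15], [0.15, -0.01, -0.99]]
474.9107141847553 [ 0.55455995 -1.10984249  0.72584815] [[1.0, 0.06, -0.02], [0.01, -0.5, -0.86], [-0.06, 0.86, -0.5]]
{'clock': 0.1, 'joint_pos': array([-1.48259750e+00,  3.13931981e-01,  4.50931009e-02,  1.30361361e+00,
        1.86113452e-05,  1.43119950e+00]), 'qvel': array([ 0.00076097, -0.00041224,  0.00129521,  0.0004943 , -0.00076134,
        0.00078758]), 'tau': array([ 2.97123079e-03, -4.81725490e+01,  2.99245065e+01,  1.27688140e-02,
       -1.72714626e-04, -1.50748342e-06]), 'tcp_pos': array([ 0.12980961, -0.55968357,  0.23049446]), 'orientation': array([-8.27571027e-04,  9.93520312e-01,  1.13651679e-01,  3.05811757e-05]), 'wrist_force': array([-0.29052118,  0.5363607 ,  1.10969904]), 'ft_torque': array([ 0.02135277,  0.03025398, -0.03105193]), 'grip_force': 0.0, 'finger_gap': 0.08558680150052428} 0.0187
```

View pics/top0.png

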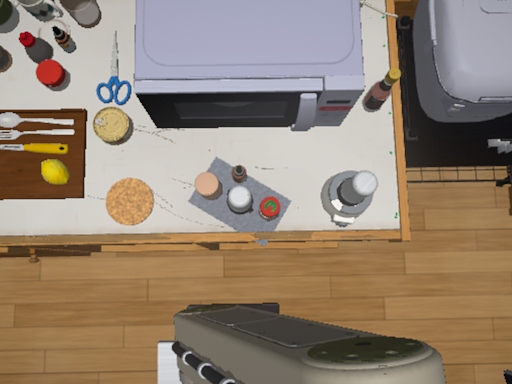

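View pics/side0.png

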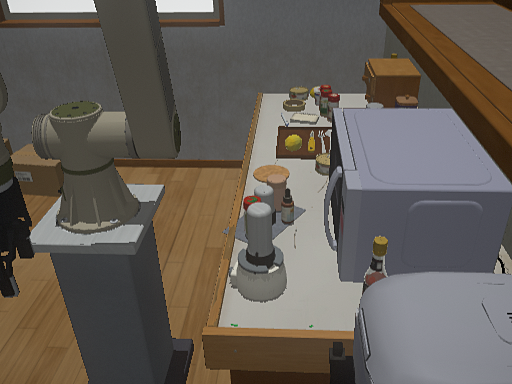

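Top view: cork mat at (130,201), grinder with the tall cup leaning outward in perspective at (347,200) with its cup top at (364,184), short cup at (240,198) with pink (208,184), dropper (239,172) and spice (269,207) around it. Next: metric positions from depth.

```bash
cat >> h.py <<'E'
def circ(P):
    A=np.c_[2*P[:,:2],np.ones(len(P))]; s=np.linalg.lstsq(A,(P[:,:2]**2).sum(1),rcond=None)[0]
    return s[:2].round(4),round(float(np.sqrt(s[2]+s[0]**2+s[1]**2)),4)
E
python3 - <<'E'
from h import *
z=np.load('s0.npz')
ca,cb=eyes.calibration('top'),eyes.calibration('side')
PA=pts(z['da'],ca); PB=pts(z['db'],cb); a=z['a']
def at(u,v): return PA[v,u].round(3)
for n,u,v in [('cork',130,201),('tall',364,184),('short',240,196),('pink',208,183),('drop',239,172),('spice',269,207),('work',300,190),('mw',240,120)]: print(n,at(u,v))
def top(n,u,v,h=.008,r=25):
    z0=PA[v,u,2]; w=np.zeros(a.shape[:2],np.uint8)
    w[abs(PA[...,2]-z0)<h]=1; _,l=cv2.connectedComponents(w); m=l==l[v,u]
    P=PA[m]; (c,rad)=cv2.minEnclosingCircle(P[:,:2].astype(np.float32)); print(n,m.sum(),'med z',np.median(P[:,2]).round(4),'mean',P[:,:2].mean(0).round(4),'mec',np.round(c,4),round(rad,4))
for q in [('tall',364,184),('short',240,196),('pink',208,183),('drop',239,172),('spice',269,207)]: top(*q)
# cork by colour
hsv=cv2.cvtColor(a,cv2.COLOR_RGB2HSV)
m=(hsv[...,0]<22)&(hsv[...,1]>90)&(abs(PA[...,2]-.006)<.01); m[:, :90]=0; m[:,170:]=0; m[:170]=0; m[232:]=0
P=PA[m]; c=cv2.minEnclosingCircle(P[:,:2].astype(np.float32)); print('cork',m.sum(),P.mean(0).round(4),c)
# grinder base top & cylinder slices
for nm,PP in(('top',PA),('side',PB)):
  for lo,hi in((.03,.06),(.076,.086),(.09,.11),(.12,.19)):
    mm=(PP[...,2]>lo)&(PP[...,2]<hi)&(PP[...,0]>.36)&(PP[...,0]<.6)&(PP[...,1]<-.2)&(PP[...,1]>-.42)
    Q=PP[mm]; 
    if len(Q)>10: print(nm,lo,hi,len(Q),circ(Q),Q.min(0).round(3),Q.max(0).round(3))
c=a[160:240,180:400]; save('ctop.png',cv2.resize(c,None,fx=3.6,fy=3.6,interpolation=cv2.INTER_CUBIC))
b=z['b'][150:310,220:320]; save('cside.png',cv2.resize(b,None,fx=3.7,fy=3.7,interpolation=cv2.INTER_CUBIC))
E
```

```text
cork [0.483 0.227 0.005]
tall [ 0.48  -0.286  0.21 ]
short [ 0.475 -0.039  0.106]
pink [0.508 0.032 0.094]
drop [ 0.534 -0.038  0.083]
spice [ 0.449 -0.102  0.111]
work [ 0.503 -0.185  0.003]
mw [ 0.661 -0.042  0.068]
tall 459 med z 0.2063 mean [ 0.4845 -0.2908] mec [ 0.485  -0.2913] 0.0252
short 392 med z 0.1033 mean [ 0.477  -0.0389] mec [ 0.4774 -0.0387] 0.0252
pink 455 med z 0.0953 mean [0.5073 0.0346] mec [0.5085 0.0349] 0.0276
drop 49 med z 0.081 mean [ 0.5373 -0.0377] mec [ 0.5398 -0.0379] 0.0117
spice 315 med z 0.1102 mean [ 0.4524 -0.1055] mec [ 0.4528 -0.1057] 0.0222
cork 1732 [0.4819 0.2288 0.0069] ((0.48201465606689453, 0.22878819704055786), 0.05775291845202446)
top 0.03 0.06 431 (array([ 0.4788, -0.29  ]), 0.0519) [ 0.413 -0.333  0.03 ] [ 0.538 -0.236  0.06 ]
top 0.076 0.086 598 (array([ 0.486 , -0.2921]), 0.0424) [ 0.436 -0.342  0.076] [ 0.535 -0.241  0.086]
top 0.09 0.11 141 (array([ 0.4856, -0.2911]), 0.0288) [ 0.455 -0.318  0.09 ] [ 0.516 -0.257  0.11 ]
top 0.12 0.19 209 (array([ 0.4855, -0.2916]), 0.0256) [ 0.459 -0.299  0.121] [ 0.503 -0.265  0.19 ]
side 0.03 0.06 721 (array([ 0.4804, -0.2871]), 0.0567) [ 0.41  -0.349  0.03 ] [ 0.537 -0.261  0.06 ]
side 0.076 0.086 495 (array([ 0.4825, -0.2921]), 0.0405) [ 0.434 -0.343  0.076] [ 0.533 -0.251  0.086]
side 0.09 0.11 258 (array([ 0.4829, -0.2947]), 0.0268) [ 0.453 -0.328  0.09 ] [ 0.513 -0.289  0.11 ]
side 0.12 0.19 673 (array([ 0.4831, -0.2924]), 0.0249) [ 0.457 -0.32   0.12 ] [ 0.508 -0.291  0.19 ]
```

View pics/ctop.png

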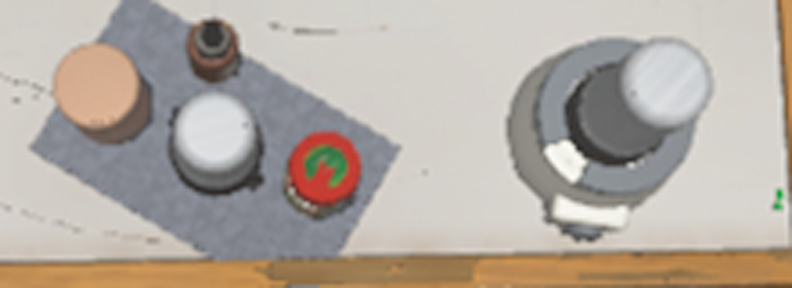

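View pics/cside.png

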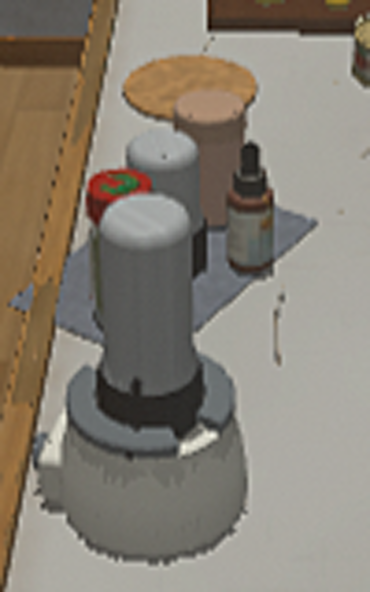

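Run:
```python
from h import *
z=np.load('s0.npz'); a,b=z['a'],z['b']
ca,cb=eyes.calibration('top'),eyes.calibration('side')
def ray(c,u,v,h):
    R=np.array(c['R']);o=-R.T@np.array(c['t']);d=R.T@np.array([(u-c['cx'])/c['fx'],(v-c['cy'])/c['fy'],1]); return (o+d*(h-o[2])/d[2])
G=np.array([.484,-.2917])
def rep(n,im,c,m,h,C):
    l=cv2.connectedComponentsWithStats(m.astype(np.uint8))
    for i in range(1,l[0]):
        if l[2][i,4]>8:
            p=ray(c,*l[3][i],h)[:2]-C; print(n,l[2][i,4],l[3][i].round(1),'r',np.linalg.norm(p).round(4),'ang',np.degrees(np.arctan2(p[1],p[0])).round(1))
def box(im,u0,u1,v0,v1,f):
    m=np.zeros(im.shape[:2],bool); m[v0:v1,u0:u1]=f(im[v0:v1,u0:u1].astype(int)); return m
rep('topslot',a,ca,box(a,328,350,196,212,lambda q:q.min(-1)>205),.075,G)
rep('sideslot',b,cb,box(b,264,284,258,276,lambda q:q.min(-1)>190),.075,G)
rep('block',a,ca,box(a,328,360,212,224,lambda q:q.min(-1)>205),.06,G)
# black marks & ribs
S=np.array([.477,-.039])
rep('ribtop',a,ca,box(a,225,258,180,222,lambda q:q.max(-1)<45),.04,S)
rep('ribside',b,cb,box(b,266,280,205,228,lambda q:q.max(-1)<60),.04,S)
rep('tallrib',b,cb,box(b,244,282,238,256,lambda q:q.max(-1)<40),.1,G)
rep('marks',b,cb,box(b,236,286,262,278,lambda q:q.max(-1)<70),.076,G)
PA=pts(z['da'],ca);PB=pts(z['db'],cb)
for nm,P in(('A',PA),('B',PB)):
    d=P[...,:2]-S; r=np.hypot(d[...,0],d[...,1]); m=(r>.0305)&(r<.039)&(P[...,2]>.02)&(P[...,2]<.055)
    print(nm,m.sum(),[(int(x),round(float(rr),3),round(float(zz),3)) for x,rr,zz in zip(np.degrees(np.arctan2(d[m][:,1],d[m][:,0])),r[m],P[m][:,2])][:40])
    d=P[...,:2]-G; r=np.hypot(d[...,0],d[...,1]); m=(r>.055)&(r<.09)&(P[...,2]>.02)&(P[...,2]<.07);an=np.degrees(np.arctan2(d[m][:,1],d[m][:,0]))%360
    print('blk',m.sum(),np.median(an),np.percentile(an,[5,95]))
```

```text
topslot 66 [336.6 203.7] r 0.0421 ang 127.4
sideslot 18 [272.9 269.1] r 0.048 ang -53.8
block 14 [328.6 218.5] r 0.0765 ang 138.8
block 97 [345.5 218.9] r 0.0603 ang 168.9
ribside 48 [273.6 217.2] r 0.0488 ang -58.6
tallrib 10 [247.7 253.9] r 0.0331 ang -140.7
marks 40 [252.5 270.1] r 0.0469 ang -107.6
marks 102 [265.1 263.6] r 0.025 ang -64.2
A 14 [(47, 0.034, 0.052), (52, 0.035, 0.05), (50, 0.033, 0.051), (54, 0.031, 0.052), (68, 0.031, 0.037), (81, 0.031, 0.033), (85, 0.031, 0.033), (89, 0.031, 0.031), (-128, 0.032, 0.05), (-133, 0.031, 0.048), (-131, 0.033, 0.052), (-134, 0.032, 0.034), (-131, 0.034, 0.035), (139, 0.031, 0.029)]
blk 224 159.82586026729206 [ 49.15505618 189.04697013]
B 2 [(-34, 0.031, 0.037), (-49, 0.031, 0.022)]
blk 336 229.2012269342517 [166.84564744 320.58816443]
```

Base yaw is about −13° (slots at ~127°/−53°), the grinder axis is at (0.484, −0.2915), and the short cup's lugs run at 49.5°/−130.5°. I'm moving to the tall cup now.

```bash
python3 -m jog '[0,0,0.2,0,0,0,1, 0,0,0.35,0,0,0,1, 0.885,0.671,0.35,0,0,0,1, 0.885,0.671,0.35,0,0,0,1, 0.885,0.671,0.35,0,0,0,1, 0.885,0.671,0.35,0,0,0,1, 0.885,0.671,0.35,0,0,0,1, 0.885,0.671,0.35,0,0,0,1, 0.885,0.671,0.35,0,0,0,1, 0.885,0.671,0.35,0,0,0,1]' 60
python3 -m jog '[0.885,0.671,0,0,0,0,1, 0.885,0.671,0,0,0,0,1, 0.885,0.671,0,0,0,0,1, 0.885,0.671,0,0,0,0,1, 0.885,0.671,0,0,0,0,1, 0.885,0.671,0,0,0,0,1, 0.885,0.671,0,0,0,0,1, 0.885,0.671,0,0,0,0,1, 0.885,0.671,0,0,0,0,1, 0.885,0.671,0,0,0,0,1]'; python3 -c "
from h import *
print(env.get_state()['joint_pos'])"
```

```text
clock: 0.93
tcp_pos: [0.3074, -0.4253, 0.3011]
orientation: [-0.0, 0.993, 0.115, -0.0]
wrist_force: [-0.4, 0.0, 0.1]
finger_gap: 0.0854
grip_force: 0.0
clock: 1.77
tcp_pos: [0.4826, -0.2933, 0.3013]
orientation: [0.0, 0.994, 0.112, -0.0]
wrist_force: [-0.5, 0.4, -0.2]
finger_gap: 0.0851
grip_force: 0.0
[-6.87933543e-01  2.85542779e-01  1.77816504e-01  1.46330262e+00
 -4.84212610e-04  2.22850083e+00]
```

```bash
python3 -m jog '[0.007,0.008,-0.2,0,0,0,1, 0.007,0.008,-0.4,0,0,0,1, 0.007,0.008,-0.55,0,0,0,1, 0.007,0.008,-0.7,0,0,0,1, 0.007,0.008,-0.75,0,0,0,1, 0.007,0.008,-0.75,0,0,0,1, 0.007,0.008,-0.75,0,0,0,1]' 
python3 -m jog '[0,0,0,0,0,0,0,0,0,0,0,0,0,0,0,0,0,0,0,0,-0.3,0,0,0,0,0,0,-0.5,0,0,0,0,0,0,-1,0,0,0,0,0,0,-1,0,0,0,0,0,0,-1,0,0,0,0,0,0,-1,0,0,0,0,0,0,-1]' 80
python3 -c "
from h import *
s=env.get_state();print(s['ft_torque'])"
```

```text
clock: 2.35
tcp_pos: [0.4848, -0.2911, 0.1521]
orientation: [0.0, 0.994, 0.113, 0.0]
wrist_force: [0.7, -0.8, 0.6]
finger_gap: 0.0851
grip_force: 0.0
clock: 3.1
tcp_pos: [0.4862, -0.2907, 0.1534]
orientation: [0.001, 0.993, 0.114, 0.001]
wrist_force: [-0.4, 0.0, 7.0]
finger_gap: 0.0507
grip_force: 81.5
[ 0.1768378   0.16605576 -0.0505896 ]
```

```bash
python3 -m jog '[0,0,-0.01,0,0,0,-1,0,0,-0.02,0,0,0,-1,0,0,-0.025,0,0,0,-1,0,0,-0.025,0,0,0,-1]' 100
python3 -m jog '[0,0,0,0,0,0.035,-1,0,0,0,0,0,0.07,-1,0,0,0,0,0,0.105,-1,0,0,0,0,0,0.105,-1]'
python3 -c "
from h import *
s=env.get_state();print(s['ft_torque'])"
```

```text
clock: 3.43
tcp_pos: [0.4865, -0.2906, 0.1509]
orientation: [0.002, 0.993, 0.114, 0.002]
wrist_force: [-3.9, 3.3, 20.8]
finger_gap: 0.0507
grip_force: 103.0
clock: 3.77
tcp_pos: [0.4873, -0.2913, 0.1509]
orientation: [0.003, 0.961, 0.278, 0.002]
wrist_force: [-1.5, 3.0, 17.5]
finger_gap: 0.0504
grip_force: 102.4
[0.63667272 0.55263723 0.29590156]
```

```bash
python3 -m jog '[0,0,0,0,0,0.035,-1,0,0,0,0,0,0.07,-1,0,0,0,0,0,0.105,-1,0,0,0,0,0,0.14,-1,0,0,0,0,0,0.175,-1,0,0,0,0,0,0.175,-1,0,0,0,0,0,0.175,-1]'
python3 - <<'E'
from h import *
s=env.get_state();print(s['ft_torque'])
b,db,cb=cam('side'); save('side1.png',cv2.resize(b[130:310,190:330],None,fx=3.3,fy=3.3,interpolation=cv2.INTER_CUBIC))
E
```

```text
clock: 4.35
tcp_pos: [0.4865, -0.2905, 0.1509]
orientation: [0.003, 0.85, 0.527, 0.001]
wrist_force: [-3.4, 4.2, 20.4]
finger_gap: 0.0505
grip_force: 102.6
[1.13746064 1.11039397 0.32852545]
```

View pics/side1.png

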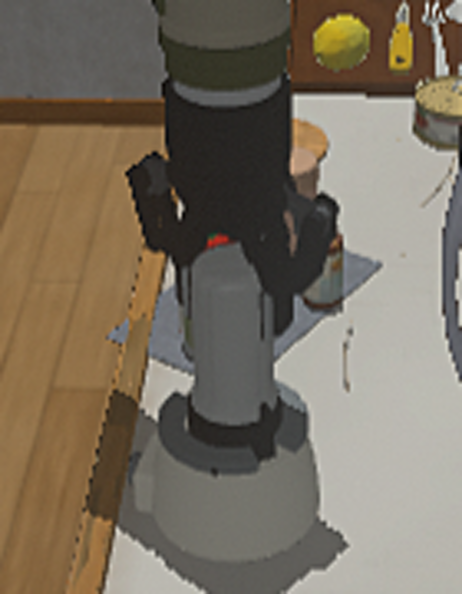

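The rib at crop (265,440) now stands over the slot, so the cup turned with the gripper. Lifting gently.

```bash
python3 -m jog '[0,0,0.02,0,0,0,-1,0,0,0.05,0,0,0,-1,0,0,0.08,0,0,0,-1,0,0,0.1,0,0,0,-1,0,0,0.1,0,0,0,-1]'
```

```text
clock: 4.82
tcp_pos: [0.4853, -0.2904, 0.167]
orientation: [0.0, 0.851, 0.526, -0.0]
wrist_force: [-0.3, -0.4, -0.8]
finger_gap: 0.0501
grip_force: 103.3
```

```bash
python3 -m jog '[0,0,0.2,0,0,0,-1,0,0,0.4,0,0,0,-1,0,0.2,0.42,0,0,0,-1,0,0.4,0.42,0,0,0,-1,0,0.6,0.42,0,0,0,-1,0,0.8,0.42,0,0,0,-1,0,1,0.42,0,0,0,-1,0,1,0.42,0,0,0,-1]'
python3 -m jog '[0,0.2,0,0,0,0,-1,0,0.4,0,0,0,0,-1,0,0.6,0,0,0,0,-1,0,0.8,0,0,0,0,-1,0,1,0,0,0,0,-1,0,1,0,0,0,0,-1]'
python3 -m jog '[-0.01,0.2,0,0,0,0,-1,-0.015,0.4,0,0,0,0,-1,-0.015,0.5,0,0,0,0,-1,-0.015,0.59,0,0,0,0,-1,-0.015,0.59,0,0,0,0,-1,-0.015,0.59,0,0,0,0,-1]'
```

```text
clock: 5.48
tcp_pos: [0.4837, -0.0839, 0.2499]
orientation: [-0.002, 0.849, 0.529, 0.0]
wrist_force: [-0.3, 0.2, -1.4]
finger_gap: 0.0503
grip_force: 104.4
clock: 5.98
tcp_pos: [0.4842, 0.1157, 0.2497]
orientation: [-0.002, 0.849, 0.529, 0.0]
wrist_force: [1.0, -0.4, -2.4]
finger_gap: 0.0506
grip_force: 104.4
clock: 6.48
tcp_pos: [0.4819, 0.2281, 0.2494]
orientation: [0.0, 0.85, 0.527, -0.001]
wrist_force: [0.0, -0.0, -1.0]
finger_gap: 0.0503
grip_force: 104.4
```

```bash
python3 -m jog '[0,0,-0.2,0,0,0,-1,0,0,-0.4,0,0,0,-1,0,0,-0.55,0,0,0,-1,0,0,-0.65,0,0,0,-1,0,0,-0.72,0,0,0,-1,0,0,-0.745,0,0,0,-1,0,0,-0.745,0,0,0,-1,0,0,-0.745,0,0,0,-1]'
python3 -m jog '[0,0,-0.01,0,0,0,-1,0,0,-0.02,0,0,0,-1,0,0,-0.025,0,0,0,-1,0,0,-0.03,0,0,0,-1,0,0,-0.03,0,0,0,-1]'
```

```text
clock: 7.15
tcp_pos: [0.4827, 0.2271, 0.1018]
orientation: [0.0, 0.851, 0.525, 0.0]
wrist_force: [0.3, -0.3, -1.2]
finger_gap: 0.0504
grip_force: 104.4
clock: 7.57
tcp_pos: [0.4823, 0.2279, 0.0955]
orientation: [0.0, 0.851, 0.526, 0.0]
wrist_force: [-0.3, 0.6, -1.4]
finger_gap: 0.0505
grip_force: 104.4
```

```bash
python3 -m jog '[0,0,-0.005,0,0,0,-1,0,0,-0.008,0,0,0,-1,0,0,-0.008,0,0,0,-1]'
python3 -m jog '[0,0,-0.005,0,0,0,-1,0,0,-0.005,0,0,0,-1]'
```

```text
clock: 7.82
tcp_pos: [0.4824, 0.228, 0.0942]
orientation: [0.0, 0.851, 0.526, 0.0]
wrist_force: [-0.6, -0.1, 2.6]
finger_gap: 0.0503
grip_force: 104.7
clock: 7.98
tcp_pos: [0.4824, 0.2281, 0.0941]
orientation: [0.0, 0.851, 0.526, 0.001]
wrist_force: [-3.5, -0.3, 9.3]
finger_gap: 0.0506
grip_force: 105.0
```

```bash
python3 -m jog '[0,0,0.005,0,0,0,-0.2,0,0,0.005,0,0,0,0.2,0,0,0.005,0,0,0,0.6,0,0,0.005,0,0,0,1,0,0,0.005,0,0,0,1,0,0,0.005,0,0,0,1,0,0,0.005,0,0,0,1]'
python3 -m jog '[0,0,0.1,0,0,0,1,0,0,0.2,0,0,0,1,0,0,0.4,0,0,0,1,0,0,0.6,0,0,0,1,0,0,0.8,0,0,0,1,0,0,0.8,0,0,0,1]'
python3 - <<'E'
from h import *
a,da,ca=cam('top'); b,db,cb=cam('side'); P=pts(da,ca);PB=pts(db,cb)
for nm,P in(('A',P),('B',PB)):
  for lo,hi in((.07,.1),(.1,.135),(.14,.15)):
    d=np.hypot(P[...,0]-.482,P[...,1]-.228); m=(d<.045)&(P[...,2]>lo)&(P[...,2]<hi); Q=P[m]; print(nm,m.sum(),circ(Q) if m.sum()>20 else '', Q.mean(0).round(3))
E
```

```text
clock: 8.57
tcp_pos: [0.4823, 0.2278, 0.0937]
orientation: [0.0, 0.851, 0.526, 0.0]
wrist_force: [0.8, 0.3, -0.2]
finger_gap: 0.0855
grip_force: 0.0
clock: 9.07
tcp_pos: [0.4856, 0.2289, 0.2622]
orientation: [0.002, 0.851, 0.526, 0.006]
wrist_force: [1.1, 0.9, 0.7]
finger_gap: 0.0851
grip_force: 0.0
A 85 (array([0.483 , 0.2244]), 0.0256) [0.473 0.207 0.085]
A 108 (array([0.4829, 0.2245]), 0.0257) [0.473 0.207 0.118]
A 434 (array([0.4822, 0.2234]), 0.0179) [0.482 0.223 0.146]
B 142 (array([0.4798, 0.2211]), 0.0226) [0.481 0.204 0.085]
B 176 (array([0.4796, 0.2221]), 0.0235) [0.48  0.205 0.118]
B 82 (array([0.4796, 0.2209]), 0.0168) [0.48  0.22  0.144]
```

The tall cup stands upright on the cork, at (0.482, 0.223). On to the short cup.

```bash
python3 -m jog '[0,-0.2,0,0,0,-0.035,1,0,-0.4,0,0,0,-0.07,1,0,-0.6,0,0,0,-0.105,1,0,-0.8,0,0,0,-0.14,1,0,-1,0,0,0,-0.156,1,0,-1,0,0,0,-0.156,1]'
python3 -m jog '[-0.025,-0.2,0,0,0,0,1,-0.025,-0.333,0,0,0,0,1,-0.025,-0.333,0,0,0,0,1,-0.025,-0.333,0,0,0,0,1,-0.025,-0.333,0,0,0,0,1]'
python3 - <<'E'
from h import *
z=np.load('s0.npz'); P=pts(z['db'],eyes.calibration('side')); Q=pts(z['da'],eyes.calibration('top'))
for P in (P,Q):
  for lo,hi in((.055,.09),(.099,.106)):
    d=np.hypot(P[...,0]-.477,P[...,1]+.039); m=(d<.033)&(P[...,2]>lo)&(P[...,2]<hi); print(m.sum(),circ(P[m]),P[m].mean(0).round(4))
s=env.get_state(); print(s['tcp_pos'],s['orientation'],s['joint_pos'])
E
```

```text
clock: 9.67
tcp_pos: [0.4815, 0.022, 0.2519]
orientation: [0.001, 0.954, 0.299, -0.002]
wrist_force: [0.3, 0.2, 1.3]
finger_gap: 0.085
grip_force: 0.0
clock: 10.08
tcp_pos: [0.4766, -0.0383, 0.2526]
orientation: [-0.001, 0.953, 0.304, -0.001]
wrist_force: [0.5, -0.2, 0.0]
finger_gap: 0.0854
grip_force: 0.0
112 (array([ 0.4753, -0.0408]), 0.0233) [ 0.4859 -0.0565  0.0773]
118 (array([ 0.475 , -0.0415]), 0.0162) [ 0.475  -0.042   0.1012]
36 (array([ 0.4779, -0.0386]), 0.0258) [ 0.4563 -0.0404  0.0704]
339 (array([ 0.477 , -0.0388]), 0.0175) [ 0.4765 -0.0384  0.1031]
[ 0.47664063 -0.03832677  0.25260174] [-7.45442511e-04  9.52762725e-01  3.03713495e-01 -8.64251292e-04] [-2.48553157e-01  1.21375525e-01 -1.46045997e-01  1.30563023e+00
  3.51452220e-04  2.27586298e+00]
```

```bash
python3 -m jog '[-0.003,-0.008,-0.2,0,0,0,1,-0.003,-0.008,-0.4,0,0,0,1,-0.003,-0.008,-0.55,0,0,0,1,-0.003,-0.008,-0.68,0,0,0,1,-0.003,-0.008,-0.8,0,0,0,1,-0.003,-0.008,-0.9,0,0,0,1,-0.003,-0.008,-0.97,0,0,0,1,-0.003,-0.008,-0.97,0,0,0,1,-0.003,-0.008,-0.97,0,0,0,1]'
python3 -m jog '[0,0,0,0,0,0,0.4,0,0,0,0,0,0,0.2,0,0,0,0,0,0,0,0,0,0,0,0,0,-0.1,0,0,0,0,0,0,-0.2,0,0,0,0,0,0,-0.5,0,0,0,0,0,0,-1,0,0,0,0,0,0,-1,0,0,0,0,0,0,-1,0,0,0,0,0,0,-1]' 60
```

```text
clock: 10.83
tcp_pos: [0.4757, -0.039, 0.059]
orientation: [-0.001, 0.952, 0.305, -0.001]
wrist_force: [-0.3, 0.4, 0.5]
finger_gap: 0.0854
grip_force: 0.0
clock: 11.67
tcp_pos: [0.4774, -0.0401, 0.0611]
orientation: [0.0, 0.953, 0.304, 0.001]
wrist_force: [-1.6, 1.7, 5.1]
finger_gap: 0.0512
grip_force: 60.5
```

```bash
python3 -m jog '[0,0,0.05,0,0,0,-1,0,0,0.15,0,0,0,-1,0,0,0.3,0,0,0,-1,0,0,0.45,0,0,0,-1,0,0,0.6,0,0,0,-1,0,0,0.75,0,0,0,-1,0,0,0.9,0,0,0,-1,0,0,0.95,0,0,0,-1,0,0,0.95,0,0,0,-1]' 100
python3 - <<'E'
from h import *
a,da,ca=cam('top'); b,db,cb=cam('side'); 
for nm,P in(('A',pts(da,ca)),('B',pts(db,cb))):
  for n,c,h in(('pink',(.508,.0349),.095),('drop',(.539,-.038),.08),('spice',(.453,-.1057),.11)):
    m=(np.hypot(P[...,0]-c[0],P[...,1]-c[1])<.035)&(abs(P[...,2]-h)<.008); print(nm,n,m.sum(),P[m].mean(0).round(4))
save('s2.png',cv2.resize(b[80:310,190:330],None,fx=2.6,fy=2.6,interpolation=cv2.INTER_CUBIC))
s=env.get_state(); print(s['tcp_pos'],s['orientation'],s['wrist_force'])
E
```

```text
clock: 12.42
tcp_pos: [0.4784, -0.0409, 0.2532]
orientation: [0.002, 0.953, 0.304, 0.003]
wrist_force: [0.4, -0.1, -0.9]
finger_gap: 0.0505
grip_force: 102.7
A pink 0 [nan nan nan]
A drop 0 [nan nan nan]
A spice 286 [ 0.4523 -0.1073  0.1102]
B pink 164 [0.5058 0.029  0.0924]
B drop 47 [ 0.537  -0.0428  0.0781]
B spice 156 [ 0.4504 -0.1097  0.1069]
[ 0.4764302  -0.04044205  0.24921595] [ 8.70241578e-05  9.52754842e-01  3.03740345e-01 -8.10964763e-05] [-0.46708685  0.23772159 -2.29076305]<stdin>:5: RuntimeWarning: Mean of empty slice.
  ret = um.true_divide(
```

View pics/s2.png

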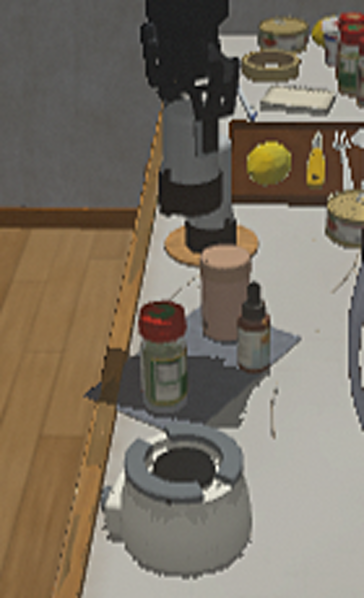

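Jars all standing; the grinder's socket is now open and empty at crop (185,465). Refining socket centre, slot angles and the held cup's pose.

```bash
cat > m.py <<'E'
from h import *
a,da,ca=cam('top'); b,db,cb=cam('side'); G=np.array([.484,-.2917])
print('tcp',env.get_state()['tcp_pos'])
for nm,im,d,c in(('top',a,da,ca),('side',b,db,cb)):
    R=np.array(c['R']);o=-R.T@np.array(c['t'])
    v,u=np.indices(d.shape); D=np.stack([(u-c['cx'])/c['fx'],(v-c['cy'])/c['fy'],np.ones(d.shape)],-1)@R
    P=o+D*d[...,None]; L=lambda h:o+D*((h-o[2])/D[...,2])[...,None]
    Q=L(.0715); r=np.hypot(*(Q[...,:2]-G).transpose(2,0,1)); m=(im.max(-1)<60)&(r<.045)
    n,l,s,_=cv2.connectedComponentsWithStats(m.astype(np.uint8)); k=1+s[1:,4].argmax(); q=Q[l==k][:,:2].astype(np.float32); print(nm,'plate',len(q),cv2.minEnclosingCircle(q),q.mean(0))
    Q=L(.08); e=Q[...,:2]-G; r=np.hypot(e[...,0],e[...,1]); an=np.degrees(np.arctan2(e[...,1],e[...,0]))
    # collar: bluish grey between r .036-.043, listing bright (slot) angles
    g=(r>.033)&(r<.045); w=g&(im.min(-1)>(200 if nm=='top' else 180)); print(nm,'slot-white angles',[(s0,int((w&(abs(an-s0)<5)).sum()),int((g&(abs(an-s0)<5)).sum())) for s0 in range(-175,180,10)if (w&(abs(an-s0)<5)).sum()>0])
    g=(abs(P[...,2]-.08)<.006)&(r<.06)&(r>.03); print(nm,'collar top',g.sum(),circ(P[g]),P[g].min(0),P[g].max(0))
T=env.get_state()['tcp_pos']; P=pts(db,cb); m=(np.hypot(P[...,0]-T[0],P[...,1]-T[1])<.045)&(P[...,2]<T[2]-.058+.045)&(P[...,2]>T[2]-.058+.008); print('cup skirt',circ(P[m]),P[m][:,2].min())
E
python3 m.py
python3 - <<'E'
from h import *
a,_,_=cam('top');b,_,_=cam('side')
x=cv2.resize(a[165:235,310:390],(480,420),interpolation=cv2.INTER_CUBIC);y=cv2.resize(b[235:305,220:290],(320,320),interpolation=cv2.INTER_CUBIC)
y=np.pad(y,((0,100),(0,0),(0,0)));save('gr.png',np.hstack([x,y]))
E
```

```text
tcp [ 0.47553994 -0.04017076  0.24782826]
top plate 144 ((0.48403361439704895, -0.28990185260772705), 0.02573452517390251) [ 0.48219597 -0.29332373]
top slot-white angles [(-65, 2, 14), (-55, 11, 17), (-45, 8, 15), (-35, 6, 14), (115, 10, 16), (125, 15, 15), (135, 19, 19), (145, 2, 15)]
top collar top 745 (array([ 0.4853, -0.2912]), 0.0424) [ 0.43591364 -0.34206347  0.0740114 ] [ 0.53578876 -0.2415659   0.08568295]
side plate 261 ((0.48775625228881836, -0.29471540451049805), 0.030249183997511864) [ 0.48470268 -0.2927906 ]
side slot-white angles [(-55, 2, 12), (-45, 1, 11), (125, 5, 10), (135, 6, 11), (145, 6, 10)]
side collar top 542 (array([ 0.4832, -0.2935]), 0.0424) [ 0.43347688 -0.34254697  0.0741438 ] [ 0.53270545 -0.24078765  0.08330515]
cup skirt (array([ 0.4729, -0.0414]), 0.0283) 0.19795316821500394
```

View pics/gr.png

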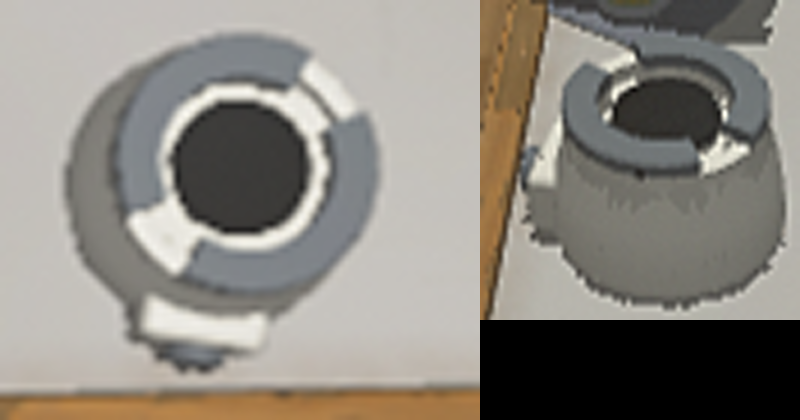

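```bash
python3 -m jog '[0.01,-0.1,0,0,0,0.037,-1,0.02,-0.2,0,0,0,0.074,-1,0.02,-0.3,0,0,0,0.111,-1,0.03,-0.4,0,0,0,0.148,-1,0.03,-0.5,0,0,0,0.185,-1,0.04,-0.6,0,0,0,0.222,-1,0.043,-0.7,0,0,0,0.259,-1,0.043,-0.8,0,0,0,0.296,-1,0.043,-0.9,0,0,0,0.333,-1,0.043,-1,0,0,0,0.37,-1,0.043,-1,0,0,0,0.407,-1,0.043,-1,0,0,0,0.4417,-1]'
python3 -m jog '[0,-0.15,0,0,0,0,-1,0,-0.257,0,0,0,0,-1,0,-0.257,0,0,0,0,-1,0,-0.257,-0.2,0,0,0,-1,0,-0.257,-0.3,0,0,0,-1,0,-0.257,-0.38,0,0,0,-1,0,-0.257,-0.38,0,0,0,-1,0,-0.257,-0.38,0,0,0,-1]'
python3 - <<'E'
from h import *
s=env.get_state();print(s['tcp_pos'],s['orientation'],s['joint_pos'][5])
a,da,ca=cam('top');b,db,cb=cam('side'); T=s['tcp_pos']; U=T[2]-.058; print('under',U)
np.savez('s3.npz',a=a,da=da,b=b,db=db)
P=pts(db,cb); C=(.4832,-.2935)
d=P[...,:2]-C; r=np.hypot(d[...,0],d[...,1])
for lo,hi in((.004,.046),(.055,.07)):
  m=(r<.045)&(P[...,2]>U+lo)&(P[...,2]<U+hi); print(m.sum(),circ(P[m]))
m=(r>.0315)&(r<.04)&(P[...,2]>U)&(P[...,2]<U+.05); print(sorted(np.degrees(np.arctan2(d[m][:,1],d[m][:,0])).astype(int)))
save('s3.png',cv2.resize(b[130:300,200:300],None,fx=3.5,fy=3.5,interpolation=cv2.INTER_CUBIC))
E
```

```text
clock: 13.72
tcp_pos: [0.4846, -0.2414, 0.2479]
orientation: [-0.001, 0.537, 0.844, 0.0]
wrist_force: [-0.7, -0.2, -2.2]
finger_gap: 0.0501
grip_force: 103.2
clock: 14.38
tcp_pos: [0.4842, -0.2907, 0.1722]
orientation: [-0.002, 0.538, 0.843, 0.0]
wrist_force: [-0.4, -0.6, -0.4]
finger_gap: 0.05
grip_force: 103.2
[ 0.48423211 -0.29074598  0.17215207] [-1.99330359e-03  5.38185135e-01  8.42824232e-01  3.18581007e-04] 0.4536209283694699
under 0.11415206717421819
520 (array([ 0.4832, -0.2963]), 0.0279)
159 (array([ 0.4818, -0.2866]), 0.0316)
[np.int64(-165), np.int64(-164), np.int64(-163), np.int64(-162), np.int64(-160), np.int64(-152), np.int64(-150), np.int64(-147), np.int64(-146), np.int64(-145), np.int64(-145), np.int64(-144), np.int64(-143), np.int64(-142), np.int64(-141), np.int64(-136), np.int64(-136), np.int64(-136), np.int64(-135), np.int64(-129), np.int64(-129), np.int64(-128), np.int64(-126), np.int64(-126), np.int64(-124), np.int64(-120), np.int64(-120), np.int64(-120), np.int64(-120), np.int64(-119), np.int64(-119), np.int64(-119), np.int64(-117), np.int64(-116), np.int64(-11
[... 805 characters left out ...]
nt64(-61), np.int64(-61), np.int64(-61), np.int64(-59), np.int64(-58), np.int64(-58), np.int64(-57), np.int64(-57), np.int64(-57), np.int64(-56), np.int64(-55), np.int64(-55), np.int64(-55), np.int64(-54), np.int64(-54), np.int64(-54), np.int64(-54), np.int64(-54), np.int64(-53), np.int64(-53), np.int64(-52), np.int64(-52), np.int64(-52), np.int64(-51), np.int64(-51), np.int64(-51), np.int64(-51), np.int64(-51), np.int64(-51), np.int64(-50), np.int64(-50), np.int64(-50), np.int64(-49), np.int64(-49), np.int64(-49), np.int64(-49), np.int64(-48), np.int64(-46), np.int64(-46), np.int64(-46), np.int64(-45), np.int64(-43), np.int64(-43), np.int64(-42), np.int64(-42), np.int64(-41), np.int64(-38)]
```

View pics/s3.png

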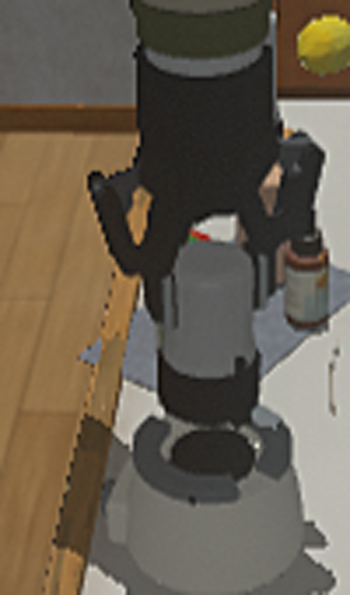

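Rib (crop 240,365) points to the near-side slot, angle cluster about −50° vs slot −51°. Lowering.

```bash
python3 -m jog '[0,0,-0.08,0,0,0,-1,0,0,-0.13,0,0,0,-1,0,0,-0.16,0,0,0,-1,0,0,-0.175,0,0,0,-1,0,0,-0.175,0,0,0,-1]'
python3 -m jog '[0,0,-0.01,0,0,0,-1,0,0,-0.02,0,0,0,-1,0,0,-0.03,0,0,0,-1,0,0,-0.03,0,0,0,-1]'
```

```text
clock: 14.9
tcp_pos: [0.485, -0.2915, 0.1383]
orientation: [-0.0, 0.538, 0.843, 0.0]
wrist_force: [-0.2, -0.3, -1.3]
finger_gap: 0.0506
grip_force: 103.3
clock: 15.23
tcp_pos: [0.4859, -0.292, 0.1357]
orientation: [0.002, 0.538, 0.843, -0.0]
wrist_force: [1.0, 3.0, 0.3]
finger_gap: 0.0507
grip_force: 103.6
```

```bash
python3 -m jog '[0,0,0,0,0,0,-1,0,0,0,0,0,0,-1]'; python3 -m jog '[0,0,-0.01,0,0,0,-1,0,0,-0.02,0,0,0,-1,0,0,-0.02,0,0,0,-1,0,0,-0.02,0,0,0,-1]'; python3 -c "
from h import *
s=env.get_state();print(s['ft_torque'],s['tcp_pos'],s['wrist_force'])"
```

```text
clock: 15.4
tcp_pos: [0.4858, -0.2915, 0.1335]
orientation: [0.001, 0.538, 0.843, 0.001]
wrist_force: [1.1, 2.5, -0.4]
finger_gap: 0.0502
grip_force: 103.7
clock: 15.73
tcp_pos: [0.4856, -0.2916, 0.1284]
orientation: [0.0, 0.538, 0.843, 0.001]
wrist_force: [3.5, 2.4, 0.1]
finger_gap: 0.0505
grip_force: 103.0
[ 0.81143506 -0.70926109 -0.01744339] [ 0.48558233 -0.29156825  0.12835543] [3.46314307 2.36346435 0.06211   ]
```

```bash
python3 -m jog '[0.003,0.002,-0.01,0,0,0,-1,0.003,0.002,-0.02,0,0,0,-1,0.003,0.002,-0.03,0,0,0,-1,0.003,0.002,-0.04,0,0,0,-1,0.003,0.002,-0.045,0,0,0,-1,0.003,0.002,-0.045,0,0,0,-1,0.003,0.002,-0.045,0,0,0,-1]'
```

```text
clock: 16.32
tcp_pos: [0.4858, -0.2918, 0.121]
orientation: [0.001, 0.538, 0.843, -0.0]
wrist_force: [-2.2, 3.2, 10.2]
finger_gap: 0.0507
grip_force: 104.2
```

```bash
python3 -m jog '[0,0,-0.008,0,0,0,-1,0,0,-0.012,0,0,0,-1,0,0,-0.012,0,0,-0.035,-1,0,0,-0.012,0,0,-0.07,-1,0,0,-0.012,0,0,-0.105,-1,0,0,-0.012,0,0,-0.14,-1,0,0,-0.012,0,0,-0.175,-1,0,0,-0.012,0,0,-0.21,-1,0,0,-0.012,0,0,-0.24,-1,0,0,-0.012,0,0,-0.24,-1]' 115; python3 -c "
from h import *
s=env.get_state();print(s['ft_torque'],s['tcp_pos'],s['wrist_force'])"
```

```text
clock: 17.15
tcp_pos: [0.4876, -0.2925, 0.1206]
orientation: [0.003, 0.812, 0.584, 0.001]
wrist_force: [-1.7, 5.3, 17.4]
finger_gap: 0.0502
grip_force: 114.5
[1.12181179 0.01742113 0.02922055] [ 0.48757319 -0.29250377  0.12064453] [-1.71856575  5.34060162 17.42392291]
```

```bash
python3 -m jog '[0,0,0,0,0,-0.02,-1,0,0,0,0,0,-0.035,-1,0,0,0,0,0,-0.035,-1]'; python3 -c "
from h import *
s=env.get_state();print(s['ft_torque'])"; python3 -m jog '[0,0,0,0,0,-0.02,-1,0,0,0,0,0,-0.025,-1,0,0,0,0,0,-0.025,-1]'; python3 -c "
from h import *
s=env.get_state();print(s['ft_torque'])"
```

```text
clock: 17.4
tcp_pos: [0.4866, -0.2922, 0.1207]
orientation: [0.002, 0.842, 0.54, 0.0]
wrist_force: [-4.1, 5.6, 20.8]
finger_gap: 0.0506
grip_force: 115.1
[1.11946115 0.67390967 0.57879102]
clock: 17.65
tcp_pos: [0.4851, -0.2922, 0.1199]
orientation: [0.001, 0.862, 0.508, -0.001]
wrist_force: [-6.7, 3.3, 20.6]
finger_gap: 0.0503
grip_force: 115.8
[0.56969227 1.5381619  1.33187149]
```

```bash
python3 -m jog '[0,0,0,0,0,-0.02,-1,0,0,0,0,0,-0.02,-1,0,0,0,0,0,-0.02,-1]'; python3 -c "
from h import *
s=env.get_state();print(s['ft_torque'],s['orientation'])"
```

```text
clock: 17.9
tcp_pos: [0.484, -0.2924, 0.1197]
orientation: [0.001, 0.877, 0.481, -0.002]
wrist_force: [-10.2, 2.4, 19.1]
finger_gap: 0.0501
grip_force: 115.8
[0.31887819 2.29075933 1.92769535] [ 0.0011496   0.87684637  0.48076282 -0.00249635]
```

Firm stop (torque climbs to 1.9 N·m). Letting the cup rise against the collar, then release.

```bash
python3 -m jog '[0,0,0.01,0,0,0,-1,0,0,0.02,0,0,0,-1,0,0,0.025,0,0,0,-1,0,0,0.025,0,0,0,-1]'
python3 -m jog '[0,0,0,0,0,0,-0.2,0,0,0,0,0,0,0.2,0,0,0,0,0,0,0.6,0,0,0,0,0,0,1,0,0,0,0,0,0,1,0,0,0,0,0,0,1,0,0,0,0,0,0,1]'
python3 -m jog '[0,0,0.1,0,0,0,1,0,0,0.2,0,0,0,1,0,0,0.4,0,0,0,1,0,0,0.6,0,0,0,1,0,0,0.7,0,0,0,1,0,0.2,0.7,0,0,0,1,0,0.4,0.7,0,0,0,1,-0.1,0.6,0.7,0,0,0,1,-0.2,0.8,0.7,0,0,0,1,-0.4,1,0.7,0,0,0,1,-0.4,1,0.7,0,0,0,1]'
python3 - <<'E'
from h import *
a,da,ca=cam('top');b,db,cb=cam('side')
y=cv2.resize(b[140:310,215:315],(340,578),interpolation=cv2.INTER_CUBIC);x=cv2.resize(a[160:240,310:400],(450,400),interpolation=cv2.INTER_CUBIC);x=np.pad(x,((0,178),(0,0),(0,0)));save('end.png',np.hstack([y,x]))
for nm,P in(('A',pts(da,ca)),('B',pts(db,cb))):
    d=P[...,:2]-(.4843,-.292); r=np.hypot(d[...,0],d[...,1]); m=(r<.03)&(P[...,2]>.155); print(nm,np.percentile(P[m][:,2],[10,50,90]),P[m].mean(0))
    m=(r>.0325)&(r<.04)&(P[...,2]>.09)&(P[...,2]<.12); print(np.sort(np.degrees(np.arctan2(d[m][:,1],d[m][:,0])).astype(int)).tolist())
E
```

```text
clock: 18.23
tcp_pos: [0.484, -0.292, 0.1201]
orientation: [-0.001, 0.877, 0.48, -0.003]
wrist_force: [-4.2, -4.6, -10.7]
finger_gap: 0.0503
grip_force: 121.5
clock: 18.82
tcp_pos: [0.4862, -0.2915, 0.1226]
orientation: [0.0, 0.878, 0.479, 0.0]
wrist_force: [-0.1, -0.2, -0.3]
finger_gap: 0.0854
grip_force: 0.0
clock: 19.73
tcp_pos: [0.4029, -0.088, 0.2624]
orientation: [-0.001, 0.877, 0.48, -0.0]
wrist_force: [-0.3, 0.8, -0.3]
finger_gap: 0.0854
grip_force: 0.0
A [0.16267359 0.1663668  0.16868841] [ 0.48189089 -0.29601384  0.16592085]
[]
B [0.15809378 0.16347382 0.16528612] [ 0.48368034 -0.29963716  0.16250345]
[-149, -135, -134, -129, -106, -105, -105, -105, -103, -103, -102, -102, -102, -102, -101, -100, -100, -98, -98, -98, -98, -97, -97, -66]
```

View pics/end.png

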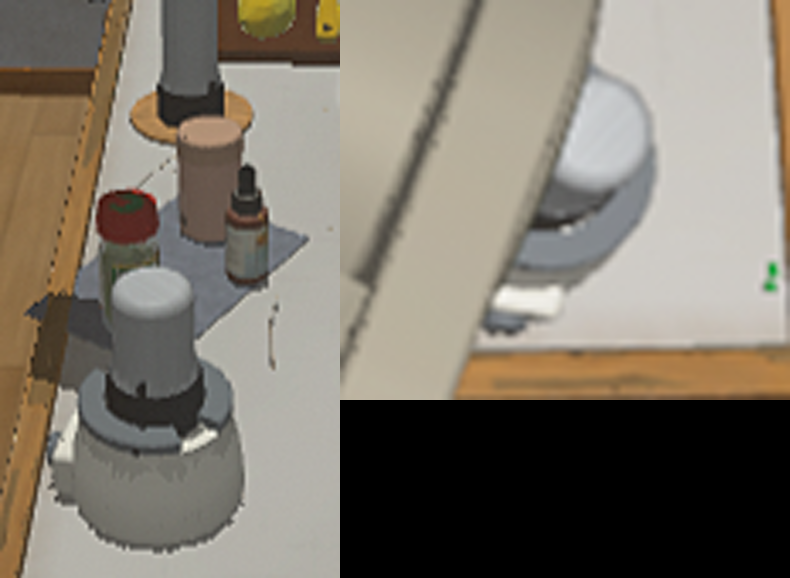

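The short cup's rib is at −101.5° against a locked direction of about −101°, both slots are clear, and its top is at 0.166 m as expected. The jars and the tall cup are standing.

```bash
python3 -c "
from h import *
print(env.hand_in())"
```

```text
the job is handed in; nothing more can be done
None
```

Both cups are swapped and the job is handed in: the tall cup stands upright on the cork mat, the short cup is locked fully home on the grinder, and the jars are still standing, in about 20 s of robot time (no verdict was returned).

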